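Walk the mixer base back to the stop rail

ROBOT

A 6-joint arm with a two-finger parallel gripper is mounted at the origin on the work surface. World frame = base frame: x ahead of the robot, y to its left, z up, the work surface at z = 0. Lengths are in m, angles in rad, forces in N, time in s.
With the tool pointing down it reaches from about 0.325 to 0.775 m from the base axis. Payload 5.5 kg.
Tool frame: the origin (TCP) lies between the finger pads; the fingertips stand 8 mm ahead of it and the grasp point (between the pads) lies 11 mm behind it (tcp_to_tips is the distance from the TCP to the fingertips, in m); z points along the fingers, y is the line along which they close (so a half turn about z gives the same grasp; the last joint's range is limited). The gripper opens to 88 mm and grips with 3 to 60 N. Pads are 20 mm wide; open, the fingers measure 115 mm over their backs; the gripper's body (75 mm by 178 mm) begins 61 mm behind the grasp point.
Start: joints at [-1.173, 0.091, 1.231, -0, 1.82, -0.057], TCP at [0.264, -0.539, 0.194] pointing down, gripper open.
Joint ranges: [-2.87, 2.87], [-0.86, 2.18], [0.17, 2.46], [-1.51, 4.65], [0.06, 2.69], [-2.65, 2.65]. Speed limits (rad/s): [2.57, 2.57, 3.01, 3.14, 3.14, 3.14].

INTERFACE

Orientations are given as a unit quaternion [w, x, y, z].
In Python, from bench import * gives the robot as it stands. Calls block until the motion is done:
- move_to(position, orientation): joint-space move of the TCP to a pose.
- move_l(position, speed=0.15, orientation=None): straight line of the TCP; orientation=None keeps the orientation; speed is the mean speed in m/s.
- movej(angles): joint-space move.
- gripper_open() and close(): open the fingers fully, or close them until they stop; the grip force is fixed at half the most.
- hold(seconds).
- inverse_kinematics(position, orientation): joint angles nearest the present ones, or None.
- state(): the state.
- get_image(name): name is "scene" or "top" or "wrist"; returns a dict with "frame" (400x640x3 uint8, blue, green, red), "depth" (400x640 float32, m along the optical axis (not along the pixel's ray), 0 where there is no reading), "camera_matrix" (3x3 intrinsics, pixels), "view" (4x4, takes a point from world to camera coordinates). Camera axes: x right, y up, looking along -z (the intrinsics and any distortion apply to the point x, -y, -z); pixel columns grow to the right and rows downward; lengths in m; the calibration is good to about 2 mm. A picture is of the moment at which its call begins.
A pose or a line that the arm cannot do raises IKError and nothing moves.
- job_done(): hands the job in; it is judged then, once.
The state is a dict: "time": time; "joint_pos": joint angles; "dq": joint speeds; "joint_torque": joint torques, N m; "ee_pos": TCP position; "ee_rot": TCP orientation; "ft_force": force on the tool from outside, world axes, zero at the start; "moment": the same for the moment, N m; "finger_gap": finger opening in m; "finger_force": force on a finger pad.
Only numpy, scipy, OpenCV 4.12 (cv2) and the standard library are available. Lean on these libraries where they do the work, as an engineer would, in place of code of your own. Each camera call takes 0.05 s, during which the arm holds its last target. There are 200 camera calls.

TASK

The mixer's heavy grey motor base stands askew on the shelf, out in front of the low stop rail that guards the shelf's open edge. With the fingertips, walk it round and back by pushing its two front corners by turns, beginning with the corner that hangs back farther from the rail, until the whole of its plain back stands flush against the rail. Slide it gently without gripping, lifting or tipping it, keep off the control panel and the drive spindle, and leave the glass bowl, the two measuring cups and the egg separator where they stand.

Things in the scene. Friction and masses are not known exactly. Their poses are not given: they have to be found in the camera images.
- mixer: grey motor base, 130 mm deep (x), 180 mm wide (y), about 1.8 kg; slides under 4 to 9 N. Walls upright from 4 to 52 mm height, then set in 6 mm all round up to 64 mm; bowl seat (110 mm round) to 70 mm. Origin: centre of its underside, at shelf height. x points out of its plain back (goes against the rail), -x out of its front (control panel), +y to its left seen from the front
- front_left (a point): front left (-x, +y) upright edge of the motor base, 26 mm above the shelf; axes as mixer. At the start this front corner hangs back farther from the rail
- front_right (a point): front right (-x, -y) upright edge of the motor base, 26 mm above the shelf; axes as mixer. Pushed at one front corner, the base goes forward and turns at once, about a point some 150 mm from its middle on the other side
- back_left (a point): back left (+x, +y) upright edge of the motor base, 26 mm above the shelf; axes as mixer
- back_right (a point): back right (+x, -y) upright edge of the motor base, 26 mm above the shelf; axes as mixer
- controls: control panel in the middle of the front of the motor base, fixed to it: black plate 70 mm wide, 36 mm high, 3 mm proud, two small buttons, a steel dial of 31 mm diameter standing 17 mm out of the front; not to be touched. Origin: on the front face, mid-width, at shelf height; axes as mixer
- spindle: steel drive spindle in the middle of the top of the motor base, 26 mm diameter, from 70 to 84 mm height, fixed to it; not to be touched. Origin: centre of its foot, 70 mm above the shelf; axes as mixer
- rail: stop rail of birch plywood fixed to the shelf beyond the motor base: 500 mm long (its y), 18 mm thick (its x), 45 mm high. Origin: centre of its underside. Its x axis points away from the motor base, its -x face is the one the base must stand against
- rail_face (a point): middle of the rail's face that looks to the motor base (its -x face), 26 mm above the shelf; axes as rail
- glass_bowl: glass bowl attachment with handle, 184 mm diameter, 115 mm high, bystander. Origin: centre of its underside; its handle reaches 128 mm out on its -y side
- cup_large: stainless measuring cup, 80 mm diameter, 50 mm high, bystander. Origin: centre of its underside; its handle reaches 104 mm out on its +y side
- cup_small: stainless measuring cup, 62 mm diameter, 38 mm high, bystander. Origin: centre of its underside; its handle reaches 95 mm out on its +y side
- egg_separator: white plastic egg separator, 90 mm diameter, 22 mm high, bystander. Origin: centre of its underside; its handle reaches 97 mm out on its +y side
Not all that is in view belongs to the job. What is shaped like the mixer but blue is not meant.

How it is judged:
By the outcome, as a careful person would: the job done as asked, in the order asked, and still so for the second after the job is handed in, with the robot touching nothing.
It also fails if it takes over 54 s, if anything falls off the work surface, if the arm or the gripper's body presses on something with over 40 N, if the wrist force passes 120 N, or if a joint passes its speed limit or range.

## Working session

There is one attempt and no reset: what is moved stays moved. The work goes in short steps, each a Python script; the robot and the scene stay as the last script left them, time stands still between calls to the robot, and variables do not carry over. Pictures are saved under pics/ and viewed, at most 10 in all, crops included, and the job is handed in when it is done.

```bash
mkdir -p pics; ls
python3 - <<'E'
from bench import *
import cv2,numpy as np
for n in ["top","scene"]:
    d=get_image(n); cv2.imwrite(f"pics/{n}0.png",d["frame"]); np.savez(f"{n}0.npz",**d)
    print(n,d["camera_matrix"],d["view"],d.keys())
s=state();print(s["time"],s["ee_rot"],s["ft_force"])
E
```

```text
pics
top [[506.076542     0.         317.24092187]
 [  0.         506.076542   192.98984212]
 [  0.           0.           1.        ]] [[-1.18899473e-03 -9.99995206e-01 -2.85901024e-03 -5.43612222e-02]
 [ 9.99236637e-01 -1.29972128e-03  3.90442675e-02 -5.71397218e-01]
 [-3.90477962e-02 -2.81040434e-03  9.99233392e-01 -1.70517675e+00]
 [ 0.00000000e+00  0.00000000e+00  0.00000000e+00  1.00000000e+00]] dict_keys(['frame', 'depth', 'camera_matrix', 'view'])
scene [[379.91920855   0.         319.94139875]
 [  0.         379.91920855 197.4729374 ]
 [  0.           0.           1.        ]] [[ 0.38934117  0.92099515  0.01346792 -0.1795852 ]
 [-0.77840469  0.32117502  0.53938182  0.41292025]
 [ 0.49244248 -0.22048704  0.8419536  -1.59984991]
 [ 0.          0.          0.          1.        ]] dict_keys(['frame', 'depth', 'camera_matrix', 'view'])
0.1 [-8.84934251e-04  9.74259955e-01  2.25425670e-01 -1.54644224e-04] [-0.03538939 -0.64535796 -0.72329809]
```

View pics/top0.png

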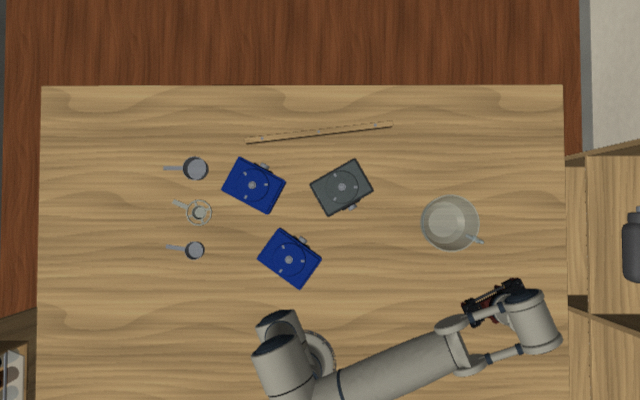

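View pics/scene0.png

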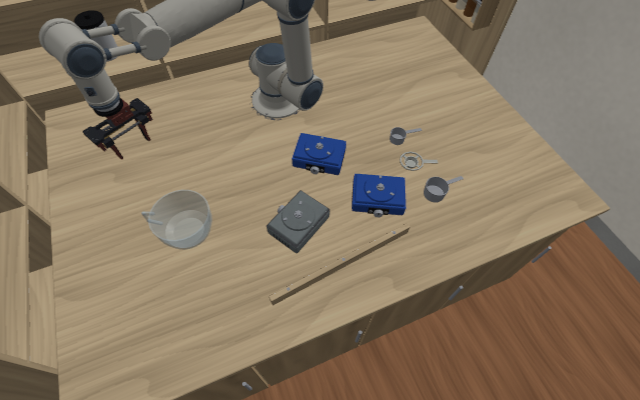

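Grey base sits at about (342,187), its dial at (351,208) showing the front; the two lookalikes are blue, at (253,185) and (289,258). The rail runs (247,141)–(392,125), the bowl is at (450,222), and the cups and egg separator are at (195,168), (194,250) and (199,212). I choose the grey one.

```bash
cat > h.py <<'E'
import numpy as np, cv2
def rays(d,px,z):
    K,V=d["camera_matrix"],d["view"]; R,t=V[:3,:3],V[:3,3]; c=-R.T@t
    px=np.asarray(px,float).reshape(-1,2)
    v=np.linalg.inv(K)@np.c_[px,np.ones(len(px))].T; v[1:]*=-1
    w=(R.T@v).T; s=((z-c[2])/w[:,2])[:,None]
    return c+s*w
def heights(d):
    h,w=d["depth"].shape; u,v=np.meshgrid(np.arange(w),np.arange(h)); K=d["camera_matrix"]; D=d["depth"]
    P=np.stack([(u-K[0,2])*D/K[0,0],-(v-K[1,2])*D/K[1,1],-D],-1)
    return (P-d["view"][:3,3])@d["view"][:3,:3]
def rect(P):
    (cx,cy),(w,h),a=cv2.minAreaRect(P[:,:2].astype(np.float32)); a=np.radians(a)
    yaw=a if w<h else a+np.pi/2        # x axis along the short side, pointing to the rail
    yaw=(yaw+np.pi/2)%np.pi-np.pi/2
    return np.array([cx,cy]),yaw,sorted((w,h))
def blob(m,near):
    n,l,s,c=cv2.connectedComponentsWithStats(m.astype(np.uint8)); i=1+np.argmin(np.hypot(*(c[1:]-near).T)-0.0*s[1:,4])
    return np.argwhere(l==i)[:,::-1]
def mixer(d,near=(342,187),show=True):
    H=heights(d); f=d["frame"].astype(int); g=(f.max(2)-f.min(2)<30)&(f.max(2)<150)&(H[...,2]>.044)&(H[...,2]<.095)
    g=cv2.morphologyEx(g.astype(np.uint8),cv2.MORPH_OPEN,np.ones((3,3)))
    p=blob(g,near); ctr=cv2.findContours(np.uint8(np.isin(np.arange(256000).reshape(400,640),p[:,1]*640+p[:,0])),0,1)[0]
    c=max(ctr,key=cv2.contourArea).reshape(-1,2)
    return rect(rays(d,c,.052))+(p.mean(0),)
def rail(d):
    H=heights(d); m=(H[...,2]>.035)&(H[...,2]<.052); m[:, :235]=0; m[:,405:]=0; m[:110]=0; m[150:]=0
    p=blob(m,(320,133)); P=rays(d,p,.045)
    return rect(P)
E
python3 - <<'E'
from h import *
d=dict(np.load("top0.npz"))
print(-d["view"][:3,:3].T@d["view"][:3,3])
c,y,s,p=mixer(d);print("mixer",c,np.degrees(y),s,p)
rc,ry,rs=rail(d);print("rail",rc,np.degrees(ry),rs)
H=heights(d);print(H[187,342],H[175,330],H[120,200],H[133,319],H[230,380],H[235:236,288])
n=np.array([np.cos(ry),np.sin(ry)]); print("gap centre->face",(rc-c)@n-.009)
im=cv2.resize(d["frame"][100:300,150:520],None,fx=2,fy=2)
from math import *
q=c+np.array([[sx*.065*cos(y)-sy*.09*sin(y),sx*.065*sin(y)+sy*.09*cos(y)] for sx,sy in((1,1),(1,-1),(-1,-1),(-1,1))]);print(q)
V,K=d["view"],d["camera_matrix"]
for a in q:
    X=V[:3,:3]@[a[0],a[1],.052]+V[:3,3]; u=K@[X[0],-X[1],-X[2]]; u=u[:2]/u[2]
    cv2.circle(im,(int(2*(u[0]-150)),int(2*(u[1]-100))),3,(0,0,255),1)
cv2.imwrite("pics/c1.png",im)
E
```

```text
[ 0.504313   -0.05989585  1.72602392]
mixer [ 0.58858275 -0.13509017] 29.668254852294922 [0.1301387995481491, 0.17700468003749847] [341.13084112 187.03443187]
rail [ 0.77625543 -0.05984052] 6.65302085876465 [0.020011084154248238, 0.49626103043556213]
[ 0.58774251 -0.13562851  0.08602965] [ 0.62808435 -0.09716994  0.06897632] [8.23047945e-01 3.47190002e-01 7.48290726e-04] [ 0.77091521 -0.0612832   0.04234377] [ 0.44567256 -0.2676961   0.00596293] [[0.43140128 0.04107173 0.05873152]]
gap centre->face 0.1861270340031205
[[ 0.60051368 -0.02471512]
 [ 0.6896096  -0.18111818]
 [ 0.57665183 -0.24546523]
 [ 0.48755591 -0.08906217]]
```

View pics/c1.png

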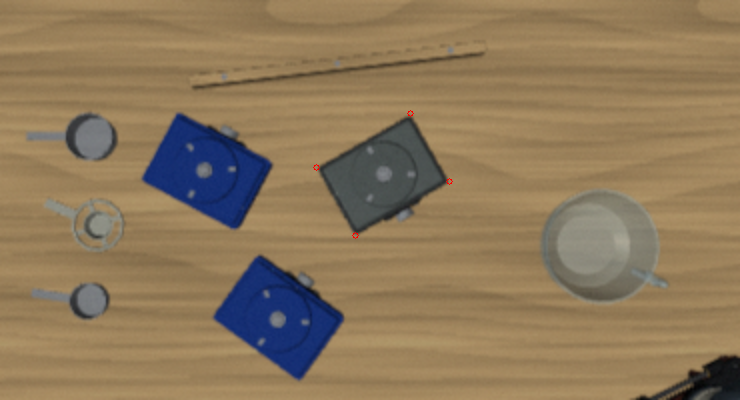

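The crop confirms the grey base. Its top is 130 x 177 mm, its yaw is 29.7° and its front faces the robot. The rail yaw is 6.7°, with 121 mm still to go. First push: the front left corner.

```bash
cat > p.py <<'E'
from bench import *
from h import *
from scipy.spatial.transform import Rotation as Ro
Z=.032
RC=np.array([.77625543,-.05984052]); RY=np.radians(6.65); N=np.array([np.cos(RY),np.sin(RY)])
R2=lambda a:np.array([[np.cos(a),-np.sin(a)],[np.sin(a),np.cos(a)]])
q=lambda a:[0,np.cos(a/2),np.sin(a/2),0]
P=lambda xy,z=Z:[float(xy[0]),float(xy[1]),z]
def look(name=None):
    d=get_image("top")
    if name: cv2.imwrite(f"pics/{name}.png",d["frame"][80:320,150:520])
    np.savez("last.npz",**d); c,y,s,p=mixer(d,near=(330,165))
    g=[(RC-(c+R2(y)@[.065,k*.09]))@N-.009 for k in(1,-1)]
    print("mixer",c.round(4),"yaw-rail",round(np.degrees(y-RY),2),s,"gap L,R mm",np.round(np.array(g)*1e3,1),"t",state()["time"])
    return c,y
def push(side,delta,c,y,piv=.15,lat=.072,step=.06,speed=.06,fmax=18,high=.15,back=.1):
    """side +1 left, -1 right; delta: turn in rad"""
    pv=c+R2(y)@[0,-side*piv]; f0=c+R2(y)@[-back,side*lat]
    move_to(P(f0,high),q(y)); move_l(P(f0),.15)
    b=np.array(state()["ft_force"])
    f1=c+R2(y)@[-.079,side*lat]; move_l(P(f1),.06)
    f1=c+R2(y)@[-.075,side*lat]; a=0
    while a<delta-1e-6:
        a=min(a+step,delta); r=-side*a
        move_l(P(pv+R2(r)@(f1-pv)),speed,q(y+r))
        f=np.array(state()["ft_force"])-b; print(round(a,3),f.round(1),round(state()["time"],1))
        if np.hypot(*f[:2])>fmax: print("stop");break
    e=np.array(state()["ee_pos"])[:2]; r=y-side*a
    e2=e-R2(r)@[.03,0]; move_l(P(e2),.1); e3=e-R2(r)@[.08,0]; move_l(P(e3,.1),.25)
E
python3 - <<'E'
from p import *
d=dict(np.load("top0.npz")); c,y,_,_=mixer(d)
push(1,.30,c,y,high=.16); look("a1")
E
```

```text
0.06 [-1.2 -1.2  0.2] 3.8
0.12 [-4.2 -3.5  1.3] 4.1
0.18 [-4.5 -2.9  1. ] 4.5
0.24 [-3.6 -1.4  1.7] 4.9
0.3 [-4.2 -2.3  1.4] 5.3
mixer [ 0.6223 -0.1168] yaw-rail 13.61 [0.12931035459041595, 0.1769666224718094] gap L,R mm [108.5  66.2] t 6.2833
```

View pics/a1.png

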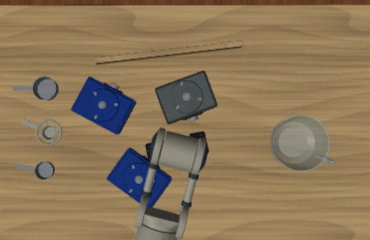

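Run:
```python
from p import *
s=state();print(s["finger_gap"],s["ee_pos"],s["time"])
close();s=state();print(s["finger_gap"],s["time"])
d=dict(np.load("last.npz"));H=heights(d)
im=cv2.resize(d["frame"][140:220,290:390],None,fx=6,fy=6,interpolation=cv2.INTER_CUBIC);cv2.imwrite("pics/a2.png",im)
w=get_image("wrist");cv2.imwrite("pics/w2.png",w["frame"])
```

```text
0.08751616213746626 [ 0.46324554 -0.08205796  0.09864117] 6.2833
0.00012321131721485467 7.625
```

View pics/w2.png

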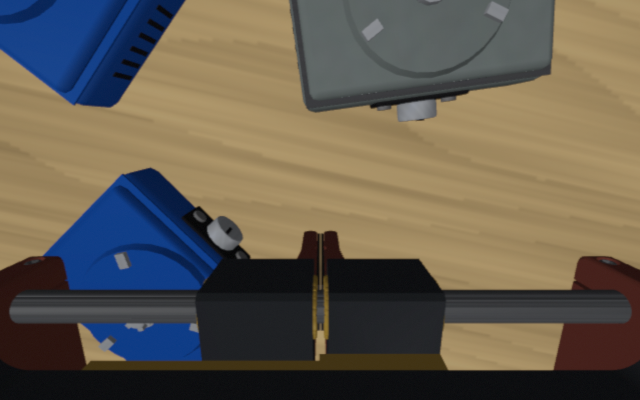

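My mistake: the fingers were still open during that push, so the inner one probably bore on the front near the controls. They are closed now. The wrist view shows closed fingers at (320,240) and the base's front left edge at (310,108), clear of the dial at (417,108). I'll carry on with the left corner.

Run:
```python
from p import *
d=dict(np.load("last.npz")); c,y,_,_=mixer(d,near=(335,175))
push(1,.30,c,y,high=.1); look()
```

```text
0.06 [-2.1 -0.4  0.2] 9.5
0.12 [-2.4  0.7  0.6] 9.9
0.18 [-1.2  0.3  0.8] 10.3
0.24 [-1.   0.3 -0.1] 10.7
0.3 [-2.   0.6 -1.3] 11.0
mixer [ 0.6542 -0.1133] yaw-rail -5.07 [0.12925660610198975, 0.17779254913330078] gap L,R mm [45.7 61.6] t 12.0333
```

Run:
```python
from p import *
c,y=mixer(dict(np.load("last.npz")),near=(330,165))[:2]
push(-1,.24,c,y,piv=.12,high=.1); c,y=look()
```

```text
0.06 [ 0.2 -0.7  0.3] 14.2
0.12 [-2.4 -2.5  1.4] 14.6
0.18 [-0.6 -2.4  0.2] 14.9
0.24 [-1.1 -3.6 -0.6] 15.3
mixer [ 0.6754 -0.1086] yaw-rail 7.09 [0.12737996876239777, 0.17713384330272675] gap L,R mm [43.4 21.2] t 16.275
```

Run:
```python
from p import *
c,y=mixer(dict(np.load("last.npz")),near=(330,165))[:2]
push(1,.22,c,y,piv=.11,high=.1); c,y=look("a3")
```

```text
0.06 [-1.1  1.6  0. ] 18.5
0.12 [-3.8  1.2  2.2] 18.8
0.18 [-2.5  1.6  2. ] 19.2
0.22 [-4.5  1.7  1.2] 19.4
mixer [ 0.6915 -0.1076] yaw-rail -3.55 [0.13008888065814972, 0.17764374613761902] gap L,R mm [10.2 21.4] t 20.4333
```

View pics/a3.png

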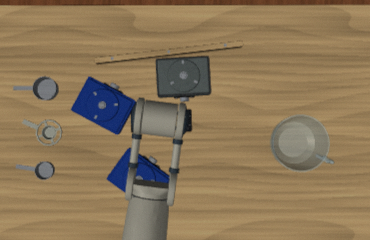

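The base, at (183,76) in the crop, is close to the rail and turned slightly past it; the bystanders stand as before. Right corner next, then left, with smaller steps.

Run:
```python
from p import *
c,y=mixer(dict(np.load("last.npz")),near=(330,160))[:2]
push(-1,.12,c,y,piv=.11,high=.1,step=.04,speed=.04,fmax=14); c,y=look()
```

```text
0.04 [ 0.5 -0.  -0.3] 22.6
0.08 [-4.3  0.   0.6] 23.0
0.12 [-4.9 -1.3  0.7] 23.4
mixer [ 0.6996 -0.1069] yaw-rail 0.42 [0.12977811694145203, 0.17722073197364807] gap L,R mm [8.2 6.9] t 24.35
```

Run:
```python
from p import *
c,y=mixer(dict(np.load("last.npz")),near=(330,160))[:2]
push(1,.065,c,y,piv=.11,high=.1,step=.0325,speed=.04,fmax=14); c,y=look()
push(-1,.14,c,y,piv=.11,high=.1,step=.02,speed=.03,fmax=9); c,y=look()
```

```text
0.033 [-1.  -0.3  0. ] 26.5
0.065 [-4.5 -1.1  0.3] 26.9
mixer [ 0.6996 -0.1068] yaw-rail -0.6 [0.13335958123207092, 0.17699985206127167] gap L,R mm [6.6 8.5] t 27.85
0.02 [-0.4  1.3  0.1] 30.0
0.04 [-0.1  0.3  0.7] 30.3
0.06 [-3.3  0.9  1.5] 30.6
0.08 [-5.3  1.5  1.6] 30.9
0.1 [-11.    1.3   4.4] 31.2
stop
mixer [ 0.7045 -0.1062] yaw-rail 1.2 [0.12965744733810425, 0.1770707368850708] gap L,R mm [4.6 0.8] t 32.175
```

Run:
```python
from p import *
c,y=mixer(dict(np.load("last.npz")),near=(330,160))[:2]
push(1,.12,c,y,piv=.15,high=.1,step=.015,speed=.03,fmax=11); c,y=look()
```

```text
0.015 [-1.6  0.4 -0.2] 34.4
0.03 [ 0.1  0.  -0.5] 34.6
0.045 [-5.1 -0.2  0.9] 34.9
0.06 [-6.5  0.2  2.2] 35.2
0.075 [-18.4  -2.9   8. ] 35.4
stop
mixer [ 0.7052 -0.1063] yaw-rail -0.22 [0.12991337478160858, 0.17751537263393402] gap L,R mm [1.6 2.3] t 36.4583
```

Run:
```python
from p import *
c,y=mixer(dict(np.load("last.npz")),near=(330,160))[:2]
push(-1,.12,c,y,piv=.15,high=.1,step=.01,speed=.03,fmax=11); c,y=look()
```

```text
0.01 [-0.9 -0.3 -0.1] 38.6
0.02 [ 0.2 -0.2 -0.2] 38.8
0.03 [0.2 0.2 0.4] 39.1
0.04 [ 0.3 -0.5 -0.7] 39.3
0.05 [-4.1  0.3  1.6] 39.6
0.06 [-13.7   1.2   5.2] 39.8
stop
mixer [ 0.7062 -0.1061] yaw-rail -0.35 [0.1281033754348755, 0.17738091945648193] gap L,R mm [0.4 1.5] t 40.8583
```

Run:
```python
from p import *
def plan(c,y,side,a):
    pv=c+R2(y)@[0,-side*.15];f1=c+R2(y)@[-.075,side*.072];return (RC-(pv+R2(-side*a)@(f1-pv)))@N-.009
print("R stop dist to rail",plan(np.array([.7052,-.1063]),RY-np.radians(.22),-1,.06))
c,y=mixer(dict(np.load("last.npz")),near=(330,160))[:2]
push(1,.12,c,y,piv=.15,high=.1,step=.01,speed=.03,fmax=11)
for a in(.03,.04,.05,.06,.07):print(a,plan(c,y,1,a))
look("a5")
```

```text
R stop dist to rail 0.12880233946174288
0.01 [ 0.2 -0.2  0.4] 43.0
0.02 [ 0.1 -0.1  1.4] 43.2
0.03 [0.4 0.6 0.3] 43.5
0.04 [-1.1 -0.3 -0.8] 43.8
0.05 [-8.3 -1.4  4.4] 44.0
0.06 [-16.7  -3.3   8.4] 44.2
stop
0.03 0.1338405533875695
0.04 0.13159164286314826
0.05 0.129336262676859
0.06 0.1270746383648409
0.07 0.12480699608764047
mixer [ 0.7064 -0.1062] yaw-rail -0.13 [0.1274808794260025, 0.17778897285461426] gap L,R mm [0.6 1. ] t 45.2833
```

View pics/a5.png

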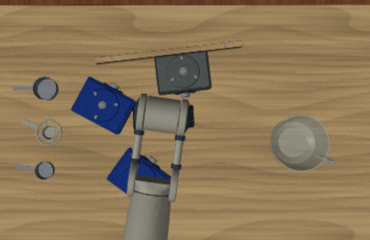

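Flush to within a millimetre, with the left touching. There is time for one last light tap on the right corner, then I'll hand in.

Run:
```python
from p import *
c,y=mixer(dict(np.load("last.npz")),near=(330,160))[:2]
push(-1,.08,c,y,piv=.15,high=.1,step=.02,speed=.05,fmax=9); look()
print(job_done())
```

```text
0.02 [-0.1 -0.1 -0. ] 47.4
0.04 [ 0.9 -0.4 -0.2] 47.6
0.06 [-16.1   2.5   6.7] 47.9
stop
mixer [ 0.7062 -0.1065] yaw-rail -0.37 [0.12809787690639496, 0.17662611603736877] gap L,R mm [0.4 1.6] t 48.925
the job is handed in; nothing more can be done
None
```

I handed the job in at about 49 s with the base's back against the rail (camera gaps 0.4 mm left, 1.6 mm right, about the camera's accuracy), started from the left corner and walked by turns, but I made the first push with the gripper open by mistake, so a finger probably touched the control panel.

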